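# Fit-check a porcelain sleeve and hold the loupe over it in focus

## Robot

A 6-joint arm with a two-finger parallel gripper is mounted at the origin on the work surface. World frame = base frame: x ahead of the robot, y to its left, z up, the work surface at z = 0. Lengths are in m, angles in rad, forces in N, time in s.
With the tool pointing down it reaches from about 0.35 to 0.975 m from the base axis. Payload 4.9 kg.
Tool frame: the origin (TCP) lies between the finger pads; the fingertips stand 25 mm ahead of it and the grasp point (between the pads) lies 6 mm ahead of it (manip.tcp_to_tips is the z of the fingertips in the tool frame, in m); z points along the fingers, y is the line along which they close (so a half turn about z gives the same grasp; the last joint's range is limited). The gripper opens to 85 mm and grips with 20 to 120 N. Pads are 22 mm wide; open, the fingers measure 114 mm over their backs; the gripper's body (76 mm by 85 mm) begins 54 mm behind the grasp point. The pads swing forward as they close: fully open they stand 13 mm farther back than shut.
Start: joints at [-1.394, 0.053, 1.613, -0, 1.476, -0.119], TCP at [0.182, -0.598, 0.256] pointing down, gripper open.
Joint ranges: [-3.01, 3.01], [-1.01, 2.22], [0.06, 2.58], [-1.02, 4.17], [0.09, 2.62], [-3.14, 3.14]. Speed limits (rad/s): [2.57, 2.57, 3.14, 3.14, 3.14, 3.14].

## Interface

Orientations are given as a unit quaternion [w, x, y, z].
In Python, from plant import manip gives the robot as it stands. The module is installed in compiled form; this text tells all that it offers.
- The arm moves only by the tool arm_command, never from a script. Its argument "moves" is a list of rows, each a list of 3 entries, a list of its own where there are three numbers: the opening, from -1 (shut) to 1 (fully open), then the shift along the tool's x, y, z in units of 0.15 m (1.0 is 0.15 m), then the turn about the tool's z in units of 2 pi rad (1.0 is 2 pi rad). A call has 1 to 20 rows; each row is the pose to reach, as a shift and turn from the pose commanded when the call began, along the tool's axes at that moment, turning the shorter way round; what a row does not reach only later rows make up. A row lasts 1/12 s, in which the tool goes at most 41.7 mm and 7.16 degrees, less where a joint would pass 70% of its speed; a pose out of reach is approached as far as the arm can. A call with a number of a shift or a turn outside -1 to 1 is refused whole. A call with a gripper value outside its range is refused whole. The fingers move at their own pace and stop on an object; the grip force is fixed at half the most. Time passes only in rows, so rows that repeat a pose let the fingers close. It gives the time, the measured TCP pose, the force, the opening and the grip force at its end, in the units of the state.
- manip.state(): the state, without advancing time (a new reading comes with each control period).
- manip.grab_frame(name): name is "scene" or "top"; returns a dict with "frame" (384x512x3 uint8, red, green, blue), "fx", "fy", "cx", "cy" (pixels), "R" (3x3) and "t" (3): a world point X has camera coordinates R X + t. Camera axes: x right, y down, z forward; pixel columns grow to the right and rows downward; lengths in m; the calibration is good to about 2 mm. A picture is of the moment at which its call begins. There is no depth.
- manip.job_done(): hands the job in; it is judged then, once.
Trained networks look in a picture, given as the dict that the camera call returned (one of the last four; its "shot" number tells which), for a name from the list of things; names that differ only in an ending like _2 or _b are one class to them, and where a whole thing is asked for, a point or a joint stands for the part that bears it (a point fixed in the world has none). Each returns a list of dicts, best first, with "confidence" (0 to 1); they miss things now and then, are a little off and sometimes report something else, mostly with a low value. They report only what shows in the picture. A call takes as long as a camera call.
- manip.search_frame(picture, target): "extent" ([left, top, right, bottom] in pixels, round what is visible of it).
The state is a dict: "time": time; "joint_pos": joint angles; "joint_vel": joint speeds; "joint_efforts": joint torques, N m; "tool_pos": TCP position; "tool_rot": TCP orientation; "contact_force": force on the tool from outside, world axes, zero at the start; "ft_torque": the same for the moment, N m; "gripper_width": opening from 0.0 (shut) to 1.0 (fully open); "grasp_force": force on a finger pad.
Only numpy, scipy, OpenCV 4.12 (cv2) and the standard library are available. Lean on these libraries where they do the work, as an engineer would, in place of code of your own. Each camera call takes 0.05 s, during which the arm holds its last target. There are 200 camera calls.

## Task

Two porcelain sleeves stand on the bench: slide the one with the wider bore over the gauge pin, lowering it (not dropping it) until it sits fully home on the gauge's base, and let go of it. Then pick up the loupe and hold it level and still, with the lens centred above that sleeve and at the height of the pointer on the focus post, and keep it there: the program finishes while the gripper is still holding the loupe there, with nothing else carrying it. Leave the other sleeve, the pointer and everything else on the bench as they are.

Things in the scene. Friction and masses are not known exactly. Their poses are not given: they have to be found in the camera images.
- gauge: Fit gauge, fixed to the bench: grey base plate 170 x 90 x 12 mm with an upright steel pin and, 100 mm from the pin along the gauge's +x, a round focus post (10 mm diameter, top at 180 mm above the bench). Origin: on the pin's axis, on the bench. z up; the plate reaches from x = -45 to +125 mm, y = -45 to +45 mm. It stands in a different place each time, turned by up to about 25 degrees.
- pin_foot (a point): Foot of the gauge pin: on its axis, on the top face of the base plate (12 mm above the bench). The pin is 18 mm in diameter and 34 mm tall from here, its top 5 mm tapered to 12 mm. A seated sleeve's origin lies here.
- focus_mark (a point): Tip of the pointer, at mid thickness: a thin dark steel blade (tip 3 mm thick) that sticks out level from a collar (24 mm diameter) on the focus post towards the pin; its tip is 60 mm short of the pin's axis. Its height, the marked focal height, is set anew each time between 115 and 150 mm above the bench. The collar slides on the post with 6 N of friction: do not knock it.
- sleeve_wide: The sleeve that fits: plain white porcelain tube, 40 mm outside diameter, 40 mm tall, bore 23 mm, about 70 g, standing upright on the bench. Origin: centre of its underside, z along its axis.
- sleeve_wide_top (a point): Centre of the top rim of the wide-bored sleeve, 40 mm above its origin.
- sleeve_tight: The sleeve that does not fit: same white porcelain and same outside (40 mm diameter, 40 mm tall), bore only 12 mm. Origin: centre of its underside. To be left standing. The two sleeves may swap places.
- loupe: Loupe lying flat on the bench, about 100 g: steel-rimmed lens (rim 64 mm outside diameter, 12 mm thick) with a straight dark wooden handle, 18 mm wide and 20 mm tall, along its -x, from 37 to 135 mm from the lens centre. Origin: under the lens centre, on the plane it lies on; z is the lens axis, up. Wood and steel parts are flush with that plane.
- lens (a point): Centre of the loupe's lens, 6 mm above the loupe's origin (mid thickness of the rim).
- loupe_grip (a point): Point in the handle to grip it, near the centre of mass: 68 mm from the lens centre along the loupe's -x, 10 mm above its underside; the sides of the handle (18 mm apart along the loupe's y) are flat there.
- dish: Bystander: small white pigment bowl, 60 mm across, 24 mm tall, loose. Origin: centre of its underside.
- brush: Bystander: brush lying on the bench. Origin: its underside, near the middle.
- jar: Bystander: closed glass jar, 50 mm across, 65 mm tall. Origin: centre of its underside.
- mug: Bystander: white mug, 76 mm across plus its handle, 85 mm tall. Origin: centre of its underside.
- inkstone: Bystander: flat dark ink stone 40 x 70 x 14 mm. Origin: centre of its underside.
- spatula: Bystander: spatula lying on the bench. Origin: its underside, near the middle.

How it is judged:
On the way, in this order (a step that is already met when the one before it is completed fails the run):
1. the wide-bored sleeve sits fully home on the gauge pin, let go (horizontal distance between sleeve_wide and pin_foot below 0.005 m and z of sleeve_wide in the frame of pin_foot between -0.004 and 0.004 m and angle between sleeve_wide's own z axis and vertical below 0.07 rad and contact force between sleeve_wide and the fingers below 0.05 N), for 0.3 s.
2. the gripper holds the loupe level and still over the seated sleeve, lens at the pointer's height (z of lens in the frame of focus_mark between -0.007 and 0.007 m and horizontal distance between lens and sleeve_wide_top below 0.012 m and angle between loupe's own z axis and vertical below 0.14 rad and linear speed of loupe below 0.02 m/s and contact force between loupe and the fingers above 1 N and horizontal distance between sleeve_wide and pin_foot below 0.005 m and z of sleeve_wide in the frame of pin_foot between -0.004 and 0.004 m and angle between sleeve_wide's own z axis and vertical below 0.07 rad), for 0.6 s.
At the end, for the whole second after the job is handed in: Fingers hold the loupe (over 1 N), still and touching nothing else, level within 0.14 rad, lens within 7 mm of the pointer height and 12 mm sideways of the sleeve axis; the wide-bored sleeve sits on the base around the pin (4 mm in height, 5 mm sideways, upright within 0.07 rad) (all of step 2 and contact force between loupe and gauge below 0.05 N and contact force between loupe and sleeve_wide below 0.05 N and contact force between loupe and sleeve_tight below 0.05 N and contact force between loupe and dish below 0.05 N and contact force between loupe and brush below 0.05 N and contact force between loupe and jar below 0.05 N and contact force between loupe and mug below 0.05 N and contact force between loupe and inkstone below 0.05 N and contact force between loupe and spatula below 0.05 N); the arm keeps its last pose, push and grip.
It fails at once if the tight sleeve is moved by over 30 mm or knocked over (distance of sleeve_tight from where it was at the start of the episode above 0.03 m or angle between sleeve_tight's own z axis and vertical above 0.5 rad).
It fails at once if the pointer is shifted by over 4 mm (distance of focus_mark from where it was at the start of the episode above 0.004 m).
It fails at once if the wide-bored sleeve is dropped (falls free at over 0.5 m/s) (linear speed of sleeve_wide above 0.5 m/s and contact force between sleeve_wide and the fingers below 0.02 N).
It fails at once if a bystander is moved by over 30 mm (distance of any of dish, brush, jar, mug, inkstone, spatula from where it was at the start of the episode above 0.03 m).
It also fails if it takes over 56 s, if anything falls off the work surface, if the arm or the gripper's body presses on something with over 40 N, if the wrist force passes 120 N, or if a joint passes its speed limit or range.

## Working session

There is one attempt and no reset: what is moved stays moved. The work goes in short steps, Python scripts to look and compute and a tool call to move; the robot and the scene stay as the last step left them, time stands still between calls to the robot, and variables do not carry over. Pictures are saved under pics/ and viewed, at most 10 in all, crops included, and the job is handed in when it is done.

Besides the shell and the picture viewer there is one more tool, called after "Emit:" by a JSON object that holds its "api" and its "payload". arm_command: Moves the arm, as the interface text tells. Shifts and turns lie within -1 to 1; 1 stands for 0.15 m of shift or 2 pi rad of turn. Its arguments: {"type":"object","properties":{"moves":{"type":"array"}},"required":["moves"]}

```bash
mkdir -p pics; python3 - <<'E'
from plant import manip
import cv2,numpy as np
s=manip.state();print(s, manip.tcp_to_tips)
for n in("scene","top"):
    p=manip.grab_frame(n);cv2.imwrite(f"pics/{n}0.png",p["frame"][...,::-1]);
    print(n,p["fx"],p["fy"],p["cx"],p["cy"],np.round(p["R"],4).tolist(),np.round(p["t"],4).tolist())
    for o in["gauge","pin_foot","focus_mark","sleeve_wide","sleeve_wide_top","sleeve_tight","loupe","lens","loupe_grip","dish","brush","jar","mug","inkstone","spatula"]:
        try: print(o,[(np.round(d["extent"]).astype(int).tolist(),round(d["confidence"],2)) for d in manip.search_frame(p,o)[:3]])
        except Exception as e: print(o,e)
E
```

```text
{'time': 0.0, 'joint_pos': array([-1.39398347e+00,  5.33561465e-02,  1.61428016e+00, -3.02430050e-05,
        1.47601316e+00, -1.19016246e-01]), 'joint_vel': array([-0.00096957, -0.00108538, -0.00063227, -0.00097146, -0.0005657 ,
       -0.00015677]), 'joint_efforts': array([ 1.62677155e-03, -3.93686128e+01, -3.70171523e+01, -1.06382444e-05,
        7.21002274e-03, -3.45611390e-06]), 'tool_pos': array([ 0.18209037, -0.59728987,  0.25507168]), 'tool_rot': array([-1.02754237e-03,  9.89079837e-01,  1.47377128e-01, -4.47609356e-05]), 'contact_force': array([-0.20222911, -0.29967199, -0.67430824]), 'ft_torque': array([-0.02695384,  0.05674837, -0.01848932]), 'grasp_force': 0.0, 'gripper_width': 1.0008892791357527} 0.025
scene 428.02708651849827 428.02708651849827 250.38860632096876 195.98548635711552 [[0.528, 0.8492, 0.0061], [0.6198, -0.3805, -0.6864], [-0.5806, 0.3662, -0.7272]] [-0.3423, -0.2802, 1.652]
gauge [([238, 198, 282, 249], 0.57)]
pin_foot [([240, 197, 279, 246], 0.7), ([165, 186, 190, 200], 0.18)]
focus_mark [([290, 155, 325, 184], 0.65), ([261, 207, 272, 214], 0.61)]
sleeve_
[... 597 characters left out ...]
81], 0.69)]
top 400.54747548160344 400.54747548160344 248.75880206284842 197.20516107235605 [[0.0001, -1.0, -0.0063], [-0.9948, 0.0005, -0.1022], [0.1022, 0.0063, -0.9947]] [0.0527, 0.557, 1.2483]
gauge [([230, 150, 271, 212], 0.96)]
pin_foot [([151, 197, 174, 249], 0.32)]
focus_mark []
sleeve_wide [([326, 184, 340, 192], 0.69)]
sleeve_wide_top [([322, 182, 340, 193], 0.49)]
sleeve_tight [([362, 233, 370, 245], 0.66)]
loupe []
lens []
loupe_grip [([153, 198, 172, 251], 0.81)]
dish [([237, 240, 256, 262], 0.5)]
brush [([335, 116, 361, 172], 0.85)]
jar [([397, 222, 416, 236], 0.86)]
mug [([138, 137, 175, 164], 0.97)]
inkstone [([286, 251, 312, 262], 0.86)]
spatula [([79, 169, 123, 251], 0.68)]
```

```bash
python3 - <<'E'
import cv2
a=cv2.imread("pics/scene0.png")[130:360,60:400];cv2.imwrite("pics/s1.png",cv2.resize(a,None,fx=2.3,fy=2.3,interpolation=3))
a=cv2.imread("pics/top0.png")[100:290,70:430];cv2.imwrite("pics/t1.png",cv2.resize(a,None,fx=2.2,fy=2.2,interpolation=3))
E
```

```text
(no output)
```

View pics/s1.png

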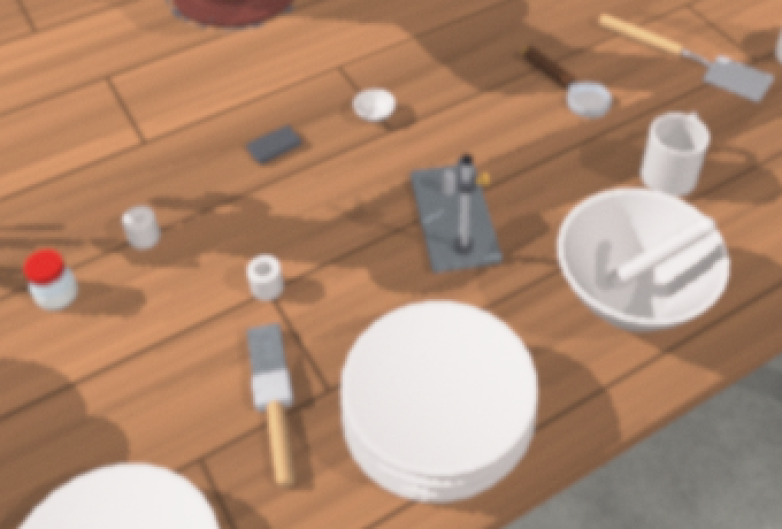

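View pics/t1.png

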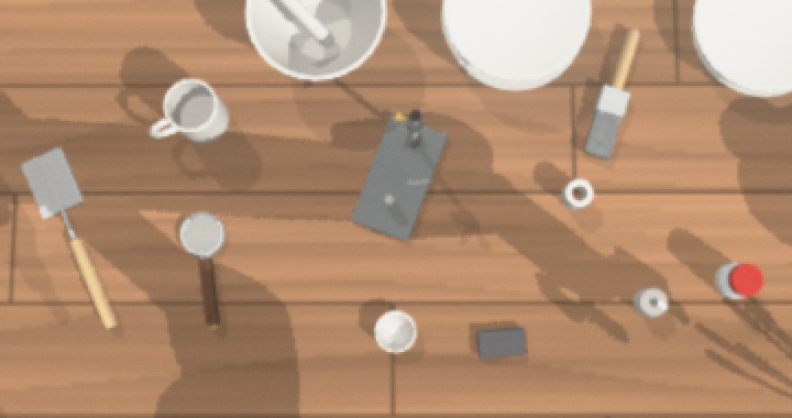

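```bash
python3 - <<'E'
import cv2,numpy as np
s=cv2.imread("pics/scene0.png");t=cv2.imread("pics/top0.png")
c=lambda im,x,y,w,h,f:cv2.resize(im[y:y+h,x:x+w],None,fx=f,fy=f,interpolation=2)
cv2.imwrite("pics/m2.png",np.hstack([c(s,234,190,50,60,8),c(t,225,145,50,75,8)[:480]]))
cv2.imwrite("pics/m3.png",np.vstack([np.hstack([c(t,150,190,40,65,6)[:300],c(t,320,175,60,75,6)[:300,:280],]),np.hstack([c(s,284,145,45,40,6)[:240,:240],c(s,160,232,45,40,6)[:240,:280]])]))
E
```

```text
Traceback (most recent call last):
ValueError: all the input array dimensions except for the concatenation axis must match exactly, but along dimension 1, the array at index 0 has size 520 and the array at index 1 has size 510
```

View pics/m2.png

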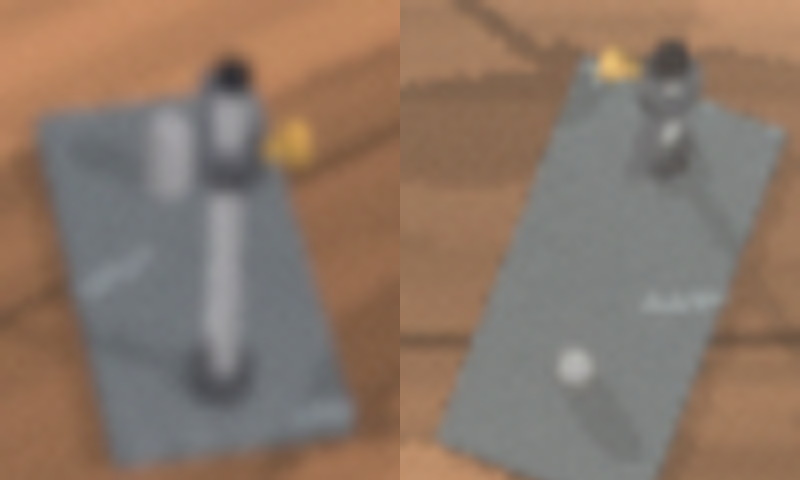

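```bash
cat >h.py <<'E'
import cv2,numpy as np
from plant import manip
def proj(p,X):
    c=np.atleast_2d(X)@np.array(p["R"]).T+p["t"]
    return np.c_[p["fx"]*c[:,0]/c[:,2]+p["cx"],p["fy"]*c[:,1]/c[:,2]+p["cy"]]
def G(q,P):
    P=np.atleast_2d(np.array(P,float)); c,s=np.cos(q[2]),np.sin(q[2])
    return np.c_[q[0]+c*P[:,0]-s*P[:,1],q[1]+s*P[:,0]+c*P[:,1],P[:,2]]
E
python3 - <<'E'
from h import *
from scipy.optimize import least_squares
S=manip.grab_frame("scene");T=manip.grab_frame("top")
so=lambda a,b:(234+a/8-.5,190+b/8-.5); to=lambda a,b:(225+(a-400)/8-.5,145+b/8-.5)
zs=.012
# names: gauge points with observations
obs=[("T",(.125,.045,zs),to(583,60)),("T",(.125,-.045,zs),to(785,130)),("T",(-.045,.045,zs),to(437,440)),
("T",(0,0,.046),to(575,367)),("T",(.1,0,.18),to(671,52)),("S",(.1,0,.18),so(231,68)),("S",(0,0,.046),so(172,113)),("S",(0,0,zs),so(172,192)),("S",(.1,0,zs),so(220,378))]
for c in [(40,120),(112,465),(355,430)]:
    pass
r0=None
for th in(-.4,.4,2.7,-2.7):
    f=lambda q:np.concatenate([proj(S if o[0]=="S" else T,G(q,o[1]))[0]-o[2] for o in obs])
    r=least_squares(f,[.6,0,th],loss="soft_l1");
    if r0 is None or r.cost<r0.cost:r0=r
q=r0.x;print(q,r0.cost);print(np.round(f(q).reshape(-1,2),2))
np.save("q.npy",q)
for h in(.115,.13,.15):
    for n,p in(("S",S),("T",T)):
        uv=proj(p,G(q,[(.1,0,h),(.06,0,h),(.1,0.02,h)]))
        print(h,n,np.round((uv-[234,190]+.5)*8 if n=="S" else (uv-[225,145]+.5)*8+[400,0],0).tolist())
def big(im,x,y,w,h,f):
    a=cv2.resize(im[y:y+h,x:x+w,::-1],None,fx=f,fy=f,interpolation=2).astype(float)
    lo,hi=np.percentile(a,1),np.percentile(a,97);return np.clip((a-lo)/(hi-lo)*255,0,255).astype(np.uint8)
cv2.imwrite("pics/m4.png",np.hstack([big(S["frame"],250,190,25,35,16)[:560],big(T["frame"],235,145,25,35,16)[:560]]))
s=S["frame"];t=T["frame"]
cv2.imwrite("pics/m5.png",np.vstack([np.hstack([big(t,150,195,30,60,5),big(t,318,178,60,75,5)[:300]]),np.hstack([big(s,284,147,45,36,5),big(s,160,232,45,36,5)])]))
E
```

```text
[ 0.5780952   0.05897924 -0.36170721] 3.285717376585315
[[ 0.13 -1.11]
 [ 0.7  -0.28]
 [-0.27 -0.19]
 [ 0.33 -0.38]
 [ 0.27  0.63]
 [ 0.59 -0.68]
 [-0.23  0.27]
 [-0.38 -2.24]
 [ 0.4  -0.45]]
0.115 S [[231.0, 191.0], [207.0, 107.0], [287.0, 183.0]]
0.115 T [[670.0, 94.0], [632.0, 193.0], [620.0, 76.0]]
0.13 S [[232.0, 162.0], [208.0, 78.0], [289.0, 154.0]]
0.13 T [[671.0, 86.0], [633.0, 186.0], [620.0, 67.0]]
0.15 S [[233.0, 123.0], [209.0, 39.0], [291.0, 115.0]]
0.15 T [[672.0, 75.0], [633.0, 176.0], [620.0, 56.0]]
```

View pics/m4.png

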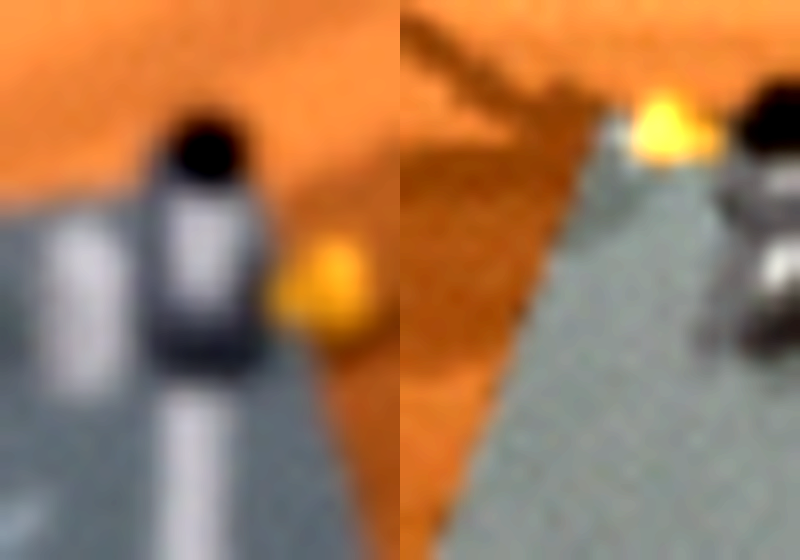

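View pics/m5.png

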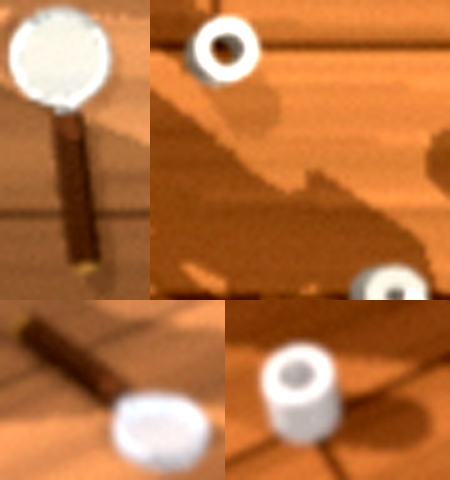

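```bash
cat >>h.py <<'E'
def tri(ps,uvs):
    from scipy.optimize import least_squares
    r=least_squares(lambda X:np.concatenate([proj(p,X)[0]-uv for p,uv in zip(ps,uvs)]),[.5,0,.03])
    return r.x,r.fun
E
python3 - <<'E'
from h import *
S=manip.grab_frame("scene");T=manip.grab_frame("top")
import pickle
cal={k:{a:d[a] for a in("R","t","fx","fy","cx","cy")} for k,d in(("S",S),("T",T))}
pickle.dump(cal,open("cal.pkl","wb"))
P=[S,T]
for n,a,b in[("sleeve top",(174.5,245.9),(333.1,187.1)),("lens",(315.5,172.5),(161.5,206.1)),("hend",(287.9,150.9),(166.7,248.1)),("tight",(121.3,222),(366.3,237.2)),("pintop",(255,203.6),(246.4,190.4))]:
    X,f=tri(P,[a,b]);print(n,np.round(X,4),np.round(f,2))
f=np.mean([manip.grab_frame("scene")["frame"].astype(float) for _ in range(4)],0)
print("scene R-channel cols255-268");print(f[190:216,255:268,0].astype(int))
f=np.mean([manip.grab_frame("top")["frame"].astype(float) for _ in range(4)],0)
print("top cols 248-264, rows148-172");print(f[148:174,248:264,0].astype(int))
E
```

```text
sleeve top [ 0.5883 -0.2147  0.0373] [-0.05 -0.   -0.05 -0.02]
lens [0.5306 0.3362 0.0018] [ 0.14 -0.02  0.11  0.07]
hend [0.3954 0.3152 0.0091] [ 0.02 -0.    0.02  0.01]
tight [ 0.4306 -0.3125  0.0427] [-0.38 -0.03 -0.37 -0.15]
pintop [0.577  0.0602 0.0456] [-0.09  0.01 -0.08 -0.04]
scene R-channel cols255-268
[[194 192 191 189 187 185 183 182 180 179 178 178 178]
 [192 189 187 186 183 181 180 179 178 178 178 177 177]
 [187 185 182 181 180 178 178 178 178 177 177 178 178]
 [182 181 179 179 178 179 177 177 177 178 179 180 182]
 [179 178 178 178 178 177 176 177 177 180 184 185 187]
 [178 178 178 177 177 174 172 170 174 180 186 188 189]
 [177 176 177 177 175 169 158 152 154 166 178 187 189]
 [176 178 178 176 170 153 131 113 114 135 161 180 188]
 [179 182 182 176 157 131  98  74  74  99 139 174 187]
 [184 186 182 167 137 105  74  54  54  80 128 169 185]
 [183 182 177 157 125  95  76  60  60  79 124 165 181]
 [168 166 159 143 118 104 101  91  88  98 124 156 171]
 [146 142 136 124 113 116 128 128 123 123 127 145 157]
 [138 132 123 115 110 125 145 149 146 138 129 134 147]
 [150 142 127 114
[... 1716 characters left out ...]
 118 119 104  99 107 120 128]
 [128 128 129 128 127 123 116 114 111 108 103  95  95 108 117 125]
 [129 129 128 128 128 120 116 113 103  98  92  89  93 109 116 122]
 [128 128 128 129 127 119 115 113 104  96  93  96 102 112 116 118]
 [127 127 128 128 127 123 120 120 114 106 104 111 115 116 117 120]
 [127 127 128 128 127 126 125 126 126 118 115 116 116 117 117 122]
 [126 128 128 129 129 127 128 128 126 122 121 121 120 118 116 118]
 [127 128 127 127 127 128 127 127 127 126 127 127 127 122 118 118]
 [128 128 128 127 127 127 128 128 126 127 128 127 128 126 119 117]
 [127 127 127 127 127 127 127 127 127 127 126 126 126 126 121 117]
 [126 127 127 127 127 127 126 127 127 127 127 127 126 126 125 120]]
```

Emit:
{"api": "arm_command", "payload": {"moves": [[1,[0.95,-0.47,0],0.105],[1,[0.95,-0.47,0],0.105],[1,[0.95,-0.47,0],0.105],[1,[0.95,-0.47,0],0.105],[1,[0.95,-0.47,0],0.105],[1,[0.95,-0.47,0],0.105]]}}

```text
time: 2.7
tool_pos: [0.2996, -0.4873, 0.2565]
tool_rot: [0.0, 0.983, -0.182, 0.0]
contact_force: [-0.6, 0.7, -0.4]
gripper_width: 1.0
grasp_force: 0.0
```

```bash
cat >>h.py <<'E'
def go(x,y,z,ang=None):
    "shift (tool axes, units) and turn to bring TCP to x,y,z with closing axis at world angle ang (deg)"
    from scipy.spatial.transform import Rotation as Ro
    s=manip.state();R=Ro.from_quat(s["tool_rot"],scalar_first=True).as_matrix()
    d=R.T@(np.array([x,y,z])-s["tool_pos"])/.15
    a=np.degrees(np.arctan2(R[1,1],R[0,1]));t=0
    if ang is not None: t=-((ang-a+90)%180-90)/360
    print("t",round(s["time"],2),"pos",np.round(s["tool_pos"],4),"close",round(a%180,2),"tilt",np.round(R[:2,2],4),"F",np.round(s["contact_force"],1),"w",round(s["gripper_width"],3),"g",round(s["grasp_force"],1),"\nshift",np.round(d,3),"turn",round(t,4),"j",np.round(s["joint_pos"],2))
E
python3 -c "
from h import *
go(.588,-.215,.2,69.3)"
```

```text
t 2.7 pos [ 0.2996 -0.4873  0.2565] close 69.08 tilt [ 0.0002 -0.0003] F [-0.6  0.7 -0.4] w 1.0 g 0.0 
shift [ 1.148 -2.382  0.377] turn -0.0006 j [-1.15 -0.07  1.74  0.    1.48  0.79]
```

Emit:
{"api": "arm_command", "payload": {"moves": [[1,[0.38,-0.8,0],0],[1,[0.38,-0.8,0],0],[1,[0.38,-0.8,0],0],[1,[0.38,-0.8,0],0]]}}

```text
time: 3.03
tool_pos: [0.3971, -0.3934, 0.2565]
tool_rot: [-0.001, 0.984, -0.179, 0.001]
contact_force: [-0.0, -0.7, 0.0]
gripper_width: 1.002
grasp_force: 0.0
```

Emit:
{"api": "arm_command", "payload": {"moves": [[1,[0.38,-0.8,0],0],[1,[0.38,-0.8,0],0],[1,[0.38,-0.8,0],0],[1,[0.38,-0.8,0],0]]}}

```text
time: 3.37
tool_pos: [0.4929, -0.3016, 0.2565]
tool_rot: [-0.001, 0.984, -0.179, 0.001]
contact_force: [-0.4, 0.6, 0.2]
gripper_width: 0.999
grasp_force: 0.0
```

Emit:
{"api": "arm_command", "payload": {"moves": [[1,[0.38,-0.78,0.3],0],[1,[0.38,-0.78,0.6],0],[1,[0.38,-0.78,0.6],0],[1,[0.38,-0.78,0.6],0],[1,[0.38,-0.78,0.6],0]]}}

```text
time: 3.78
tool_pos: [0.5841, -0.2121, 0.1597]
tool_rot: [-0.002, 0.984, -0.179, -0.004]
contact_force: [-1.6, 0.1, -0.8]
gripper_width: 0.999
grasp_force: 0.0
```

```bash
python3 -c "
from h import *
go(.588,-.215,.036,69.3)"
```

```text
t 3.78 pos [ 0.5841 -0.2121  0.1597] close 69.37 tilt [-0.008   0.0054] F [-1.6  0.1 -0.8] w 0.999 g 0.0 
shift [0.039 0.011 0.824] turn 0.0002 j [-0.47  0.13  1.7   0.    1.32  1.46]
```

Emit:
{"api": "arm_command", "payload": {"moves": [[1,[0,0,0],0],[1,[0,0,0],0],[1,[0,0,0],0]]}}

```text
time: 4.03
tool_pos: [0.585, -0.2177, 0.1682]
tool_rot: [0.001, 0.983, -0.182, 0.001]
contact_force: [0.3, -0.3, 0.2]
gripper_width: 0.998
grasp_force: 0.0
```

```bash
python3 -c "
from h import *
go(.588,-.215,.036,69.3)"
```

```text
t 4.03 pos [ 0.585  -0.2177  0.1682] close 69.07 tilt [ 0.0024 -0.0017] F [ 0.3 -0.3  0.2] w 0.998 g 0.0 
shift [ 0.009 -0.024  0.881] turn -0.0006 j [-0.48  0.12  1.7  -0.    1.33  1.46]
```

Emit:
{"api": "arm_command", "payload": {"moves": [[1,[0.01,-0.024,0.25],0],[1,[0.01,-0.024,0.5],0],[1,[0.01,-0.024,0.7],0],[1,[0.01,-0.024,0.82],0],[1,[0.01,-0.024,0.88],0],[1,[0.01,-0.024,0.88],0],[1,[0.01,-0.024,0.88],0]]}}

```text
time: 4.62
tool_pos: [0.5882, -0.2145, 0.036]
tool_rot: [0.0, 0.983, -0.181, 0.001]
contact_force: [-0.2, -0.4, 0.7]
gripper_width: 1.001
grasp_force: 0.0
```

```bash
python3 - <<'E'
from h import *
go(.588,-.215,.036,69.3)
S=manip.grab_frame("scene");T=manip.grab_frame("top")
b=lambda p,x,y:cv2.resize(p["frame"][y:y+56,x:x+40,::-1],None,fx=10,fy=10,interpolation=2)
cv2.imwrite("pics/g1.png",np.hstack([b(S,155,215),b(T,313,165)]))
E
```

```text
t 4.62 pos [ 0.5882 -0.2145  0.036 ] close 69.09 tilt [ 0.002  -0.0011] F [-0.2 -0.4  0.7] w 1.001 g 0.0 
shift [ 0.     0.004 -0.   ] turn -0.0006 j [-0.47  0.28  1.75 -0.    1.11  1.47]
```

View pics/g1.png

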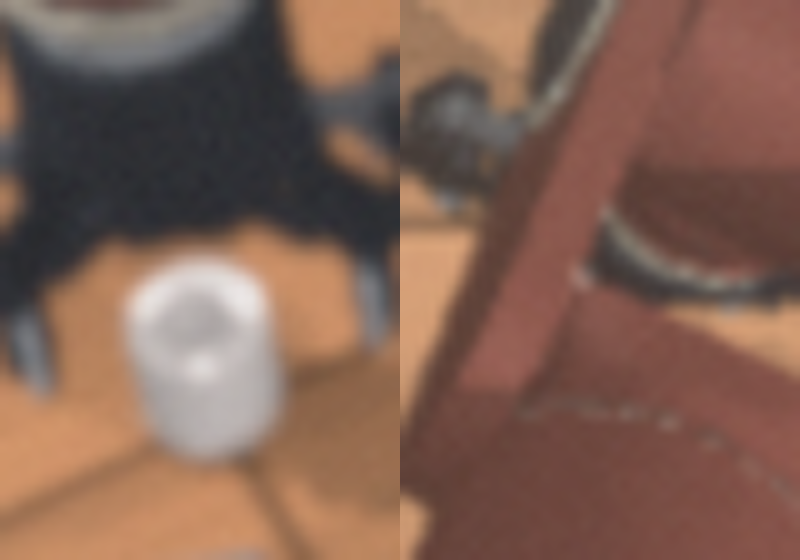

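Emit:
{"api": "arm_command", "payload": {"moves": [[0.3,[0,0,0],0],[0.1,[0,0,0],0],[0,[0,0,0],0],[-0.2,[0,0,0],0],[-1,[0,0,0],0],[-1,[0,0,0],0],[-1,[0,0,0],0],[-1,[0,0,0],0],[-1,[0,0,0],0]]}}

```text
time: 5.47
tool_pos: [0.5883, -0.2137, 0.0355]
tool_rot: [0.0, 0.983, -0.181, 0.001]
contact_force: [-0.2, -0.2, 5.8]
gripper_width: 0.452
grasp_force: 60.7
```

Emit:
{"api": "arm_command", "payload": {"moves": [[-1,[0,0,-0.15],0],[-1,[0,0,-0.35],0],[-1,[0,0,-0.6],0],[-1,[0,0,-0.6],0],[-1,[0,0,-0.6],0],[-1,[0,0,-0.6],0]]}}

```text
time: 5.97
tool_pos: [0.587, -0.2129, 0.1234]
tool_rot: [-0.0, 0.983, -0.181, -0.001]
contact_force: [-0.7, -0.9, -1.2]
gripper_width: 0.454
grasp_force: 60.5
```

```bash
python3 - <<'E'
from h import *
go(.5776,.0595,.13,69.3)
E
```

```text
t 5.97 pos [ 0.587  -0.2129  0.1234] close 69.15 tilt [-0.0012  0.0006] F [-0.7 -0.9 -1.2] w 0.454 g 60.5 
shift [-0.705 -1.675 -0.042] turn -0.0004 j [-0.47  0.17  1.72  0.    1.26  1.47]
```

Emit:
{"api": "arm_command", "payload": {"moves": [[-1,[-0.1,-0.2,0],0],[-1,[-0.2,-0.45,0],0],[-1,[-0.3,-0.7,0],0],[-1,[-0.38,-0.9,0],0],[-1,[-0.38,-0.9,0],0]]}}

```text
time: 6.38
tool_pos: [0.5799, -0.0613, 0.1209]
tool_rot: [-0.001, 0.984, -0.179, -0.003]
contact_force: [0.9, -0.3, -0.8]
gripper_width: 0.453
grasp_force: 60.6
```

Emit:
{"api": "arm_command", "payload": {"moves": [[-1,[-0.1,-0.22,0],0],[-1,[-0.2,-0.5,0],0],[-1,[-0.29,-0.68,0],0],[-1,[-0.32,-0.76,0],0],[-1,[-0.32,-0.76,0],0],[-1,[-0.32,-0.76,0],0],[-1,[-0.32,-0.76,0],0],[-1,[-0.32,-0.76,0],0]]}}

```text
time: 7.05
tool_pos: [0.5779, 0.0553, 0.1237]
tool_rot: [0.0, 0.983, -0.182, -0.0]
contact_force: [1.0, -0.3, -0.8]
gripper_width: 0.451
grasp_force: 60.7
```

```bash
python3 - <<'E'
from h import *
go(.5776,.0605,.095,69.3)
S=manip.grab_frame("scene");T=manip.grab_frame("top")
np.save("f.npy",S["frame"])
b=lambda p,x,y:cv2.resize(p["frame"][y:y+56,x:x+40,::-1],None,fx=10,fy=10,interpolation=2)
cv2.imwrite("pics/g2.png",np.hstack([b(S,235,165),b(T,225,160)]))
E
```

```text
t 7.05 pos [0.5779 0.0553 0.1237] close 69.05 tilt [-0.0009 -0.0004] F [ 1.  -0.3 -0.8] w 0.451 g 60.7 
shift [-0.014 -0.032  0.192] turn -0.0007 j [-0.03  0.07  1.83 -0.    1.25  1.9 ]
```

View pics/g2.png

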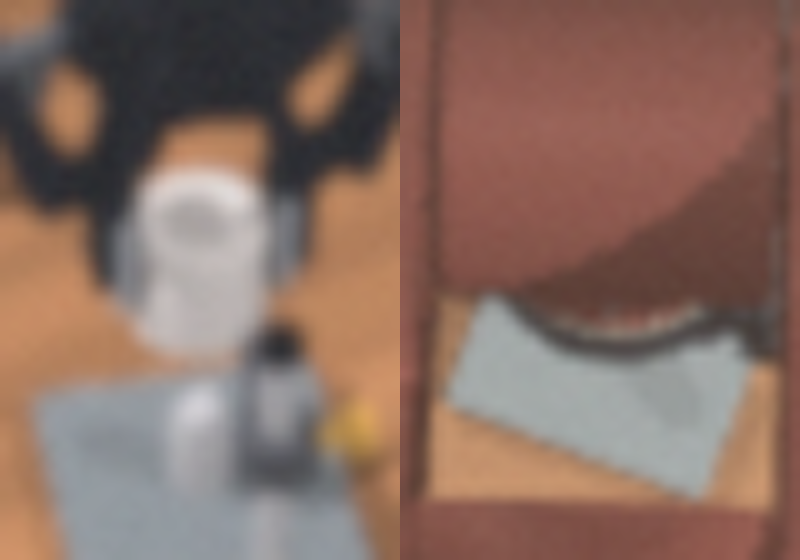

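```bash
cat >>h.py <<'E'
def atz(p,uv,z):
    R=np.array(p["R"]);c=-R.T@p["t"];d=R.T@[(uv[0]-p["cx"])/p["fx"],(uv[1]-p["cy"])/p["fy"],1]
    return c+d*(z-c[2])/d[2]
E
python3 - <<'E'
from h import *
import pickle;c=pickle.load(open("cal.pkl","rb"));S,T=c["S"],c["T"]
print("held top",atz(S,(254.7,186.5),.1282))
print("held bore/rim before",atz(S,(174.5,245.9),.04),atz(T,(333.1,187.1),.04))
print("pin",atz(S,(255,203.6),.046),atz(T,(246.4,190.4),.046))
f=np.load("f.npy");print(f[178:204,246:266,0])
q=np.load("q.npy");print(proj(S,G(q,[(0,0,.012),(0,0,.041),(0,0,.046)])))
E
```

```text
held top [0.58304292 0.05431436 0.1282    ]
held bore/rim before [ 0.59034851 -0.21512941  0.04      ] [ 0.58785966 -0.21429078  0.04      ]
pin [0.57744885 0.0602328  0.046     ] [0.57680232 0.0599413  0.046     ]
[[ 45  46  47  49  62 101 137 153 162 169 169 168 166 164 151 110  68  52
   53  64]
 [ 42  45  47  54  80 127 169 184 187 187 185 184 182 178 162 119  72  50
   48  47]
 [ 43  47  50  63 102 150 182 193 194 192 190 186 184 177 157 113  71  48
   44  44]
 [ 42  47  59  87 131 171 194 200 202 199 196 193 187 175 149 105  62  48
   43  46]
 [ 45  53  78 119 165 197 211 213 215 215 213 208 199 181 149 100  59  48
   46  48]
 [ 45  58  99 153 193 214 217 217 217 218 220 220 216 199 161 107  65  53
   53  60]
 [ 47  65 112 168 202 212 207 202 201 205 213 220 222 213 176 123  82  74
   70  76]
 [ 49  74 119 172 197 196 187 178 180 184 195 209 215 207 178 135 100 101
   93  90]
 [ 59  89 129 171 187 181 173 170 171 173 179 192 197 191 174 145 116 114
  105  96]
 [ 78 106 135 168 184 181 172 169 169 169 173 181 190 189 181 158 126 118
  106  99]
 [ 90 119 138 164 184 185 176 173 1
[... 713 characters left out ...]
0 154
  166 179]
 [181 180 185 190 190 194 192 188 184 184 184 186 181 172 153 128 113 115
  133 161]
 [179 181 187 194 193 194 192 187 184 184 185 184 173 155 126  95  74  74
  100 140]
 [179 179 182 186 187 188 191 187 185 185 184 180 166 135 103  73  55  54
   80 127]
 [178 179 176 178 182 187 189 186 182 180 180 177 158 125  97  75  59  59
   83 127]
 [176 175 175 179 178 182 182 176 176 173 172 170 155 125 104  99  93  92
  107 133]
 [171 169 169 170 174 171 170 167 166 167 164 158 143 126 120 130 127 126
  134 144]
 [161 161 161 160 158 159 160 165 174 178 170 154 142 127 128 147 150 149
  146 147]]
[[254.61756951 211.2608446 ]
 [254.74352093 204.99379818]
 [254.76564828 203.89279336]]
```

```bash
python3 - <<'E'
from h import *
go(.5762,.0603,.086,69.3)
E
```

```text
t 7.15 pos [0.5781 0.0554 0.1241] close 69.04 tilt [-0.0003 -0.0003] F [-0.7 -0.2 -0.5] w 0.454 g 60.7 
shift [-0.023 -0.026  0.254] turn -0.0007 j [-0.03  0.07  1.83 -0.    1.25  1.9 ]
```

Emit:
{"api": "arm_command", "payload": {"moves": [[-1,[-0.023,-0.026,0],0],[-1,[-0.023,-0.026,0.1],0],[-1,[-0.023,-0.026,0.2],0],[-1,[-0.023,-0.026,0.25],0],[-1,[-0.023,-0.026,0.25],0],[-1,[-0.023,-0.026,0.25],0],[-1,[-0.023,-0.026,0.25],0]]}}

```text
time: 7.73
tool_pos: [0.5767, 0.0616, 0.0876]
tool_rot: [-0.0, 0.983, -0.181, 0.001]
contact_force: [-0.1, -1.0, -0.2]
gripper_width: 0.453
grasp_force: 60.7
```

```bash
python3 - <<'E'
from h import *
go(.5762,.0603,.047,69.3)
f=np.mean([manip.grab_frame("scene")["frame"].astype(float) for _ in range(3)],0).astype(np.uint8)
np.save("f.npy",f)
cv2.imwrite("pics/g3.png",cv2.resize(f[182:222,240:275,::-1],None,fx=15,fy=15,interpolation=2))
E
```

```text
t 7.73 pos [0.5767 0.0616 0.0876] close 69.14 tilt [ 0.0012 -0.    ] F [-0.1 -1.  -0.2] w 0.453 g 60.7 
shift [-0.     0.009  0.271] turn -0.0005 j [-0.02  0.11  1.85  0.    1.18  1.91]
```

View pics/g3.png

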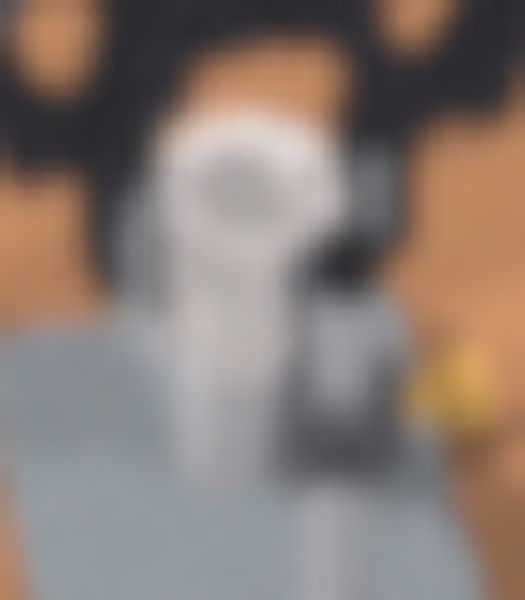

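```bash
python3 - <<'E'
from h import *
import pickle;c=pickle.load(open("cal.pkl","rb"));S,T=c["S"],c["T"]
print(atz(S,(256,193.5),.0921),atz(S,(255,203.6),.046))
s=manip.grab_frame("scene")
for n in("sleeve_wide","sleeve_wide_top"): print([(np.round(d["extent"],1),round(d["confidence"],2)) for d in manip.search_frame(s,n)[:2]])
f=np.load("f.npy");print(f[186:204,248:266,2])
E
```

```text
[0.5798782  0.06145044 0.0921    ] [0.57744885 0.0602328  0.046     ]
[(array([249.9, 187.7, 264.4, 210.3]), 0.67)]
[(array([237.6, 197.6, 277.9, 251.3]), 0.65), (array([249. , 188.2, 263.1, 205.1]), 0.51)]
[[ 49  54  54  55  61  70  81  86  89  93  94  92  92  88  75  61  54  52]
 [ 49  52  54  56  68  85  94  99 101 101 100  99  97  91  79  61  53  52]
 [ 49  53  56  65  83 104 116 121 124 120 114 106 100  92  75  58  54  52]
 [ 50  56  66  85 115 140 154 161 167 160 148 135 120  98  73  56  52  52]
 [ 52  60  84 120 154 178 188 194 199 196 188 178 156 125  86  59  54  53]
 [ 53  68 107 151 183 197 197 196 200 203 206 204 189 157 111  73  68  68]
 [ 56  77 121 166 189 192 183 178 182 189 202 206 198 174 132  93  92  89]
 [ 64  87 129 168 182 178 169 166 167 175 188 195 190 180 147 110 108 106]
 [ 77 103 138 169 178 172 163 162 162 167 177 185 186 182 156 119 113 110]
 [ 95 117 143 170 179 173 165 163 163 164 170 180 184 183 159 122 112 107]
 [106 128 143 167 181 179 172 168 167 168 172 177 176 167 142 109 105 101]
 [112 129 138 160 177 181 179 177 178 178 178 174 159 136 108  85  85  87]
 [115 129 132 154 171 177 178 183 184 184 176 158 133 101  74  61  66  72]
 [115 128 131 150 167 172 174 177 180 180 166 140 110  79  56  53  59  68]
 [115 129 131 151 170 172 171 173 175 174 158 128 102  78  64  60  73  85]
 [122 133 134 152 170 178 175 172 174 172 159 129 112 105  95  92 103 112]
 [137 143 143 157 176 182 179 175 175 173 162 138 128 134 131 129 134 137]
 [150 156 159 166 179 185 181 177 175 174 163 144 137 150 153 151 151 148]]
```

Emit:
{"api": "arm_command", "payload": {"moves": [[-1,[-0.007,0.01,0],0],[-1,[-0.007,0.01,0.02],0],[-1,[-0.007,0.01,0.04],0],[-1,[-0.007,0.01,0.06],0],[-1,[-0.007,0.01,0.08],0],[-1,[-0.007,0.01,0.1],0],[-1,[-0.007,0.01,0.1],0],[-1,[-0.007,0.01,0.1],0],[-1,[-0.007,0.01,0.1],0]]}}

```text
time: 8.78
tool_pos: [0.5752, 0.0601, 0.0716]
tool_rot: [0.0, 0.983, -0.181, 0.001]
contact_force: [4.8, -3.3, -3.8]
gripper_width: 0.453
grasp_force: 60.5
```

```bash
python3 - <<'E'
from h import *
go(.5752,.0606,.0475,69.3)
E
```

```text
t 8.78 pos [0.5752 0.0601 0.0716] close 69.15 tilt [ 0.0014 -0.001 ] F [ 4.8 -3.3 -3.8] w 0.453 g 60.5 
shift [-0.001 -0.003  0.16 ] turn -0.0004 j [-0.02  0.13  1.86 -0.    1.15  1.91]
```

Emit:
{"api": "arm_command", "payload": {"moves": [[-1,[0.008,0,0],0],[-1,[0.008,0,0],0],[-1,[0.008,0,0.02],0],[-1,[0.008,0,0.04],0],[-1,[0.008,0,0.06],0],[-1,[0.008,0,0.06],0],[-1,[0.008,0,0.06],0]]}}

```text
time: 9.37
tool_pos: [0.5758, 0.0602, 0.0623]
tool_rot: [-0.0, 0.983, -0.181, 0.0]
contact_force: [2.8, -1.5, -2.4]
gripper_width: 0.455
grasp_force: 60.6
```

Emit:
{"api": "arm_command", "payload": {"moves": [[-1,[0.01,0,0],0],[-1,[0.01,0,0],0],[-1,[0.01,0,0.02],0],[-1,[0.01,0,0.04],0],[-1,[0.01,0,0.055],0],[-1,[0.01,0,0.07],0],[-1,[0.01,0,0.07],0],[-1,[0.01,0,0.07],0]]}}

```text
time: 10.03
tool_pos: [0.5769, 0.0598, 0.052]
tool_rot: [-0.0, 0.983, -0.181, -0.0]
contact_force: [-0.5, -0.7, -0.3]
gripper_width: 0.453
grasp_force: 60.8
```

Emit:
{"api": "arm_command", "payload": {"moves": [[-1,[0,0,0.008],0],[-1,[0,0,0.016],0],[-1,[0,0,0.022],0],[-1,[0,0,0.026],0],[-1,[0,0,0.026],0],[-1,[0,0,0.026],0],[-1,[0,0,0.026],0]]}}

```text
time: 10.62
tool_pos: [0.5772, 0.0596, 0.0485]
tool_rot: [-0.0, 0.983, -0.181, 0.0]
contact_force: [-0.2, 0.1, -0.8]
gripper_width: 0.453
grasp_force: 60.8
```

Emit:
{"api": "arm_command", "payload": {"moves": [[-1,[0,0,0.005],0],[-1,[0,0,0.01],0],[-1,[0,0,0.014],0],[-1,[0,0,0.014],0],[-1,[0,0,0.014],0]]}}

```text
time: 11.03
tool_pos: [0.5774, 0.0597, 0.0475]
tool_rot: [0.0, 0.983, -0.181, -0.0]
contact_force: [-4.0, 0.0, 6.3]
gripper_width: 0.454
grasp_force: 61.5
```

Emit:
{"api": "arm_command", "payload": {"moves": [[0.0,[0,0,0],0],[0.2,[0,0,0],0],[0.5,[0,0,0],0],[0.8,[0,0,0],0],[0.8,[0,0,0],0],[0.8,[0,0,0],0],[0.8,[0,0,0],0]]}}

```text
time: 11.62
tool_pos: [0.5772, 0.0597, 0.0462]
tool_rot: [-0.0, 0.983, -0.181, -0.0]
contact_force: [0.5, -0.3, -1.1]
gripper_width: 0.9
grasp_force: 0.0
```

Emit:
{"api": "arm_command", "payload": {"moves": [[0.8,[0,0,-0.1],0],[0.8,[0,0,-0.3],0],[0.8,[0,0,-0.55],0],[0.8,[0,0,-0.8],0],[0.8,[0,0,-1],0],[0.8,[0,0,-1],0]]}}

```text
time: 12.12
tool_pos: [0.5813, 0.0596, 0.2053]
tool_rot: [-0.001, 0.983, -0.181, 0.007]
contact_force: [0.5, -0.7, 0.8]
gripper_width: 0.9
grasp_force: 0.0
```

```bash
python3 - <<'E'
from h import *
go(.4634,.3258,.2,98.8)
f=np.mean([manip.grab_frame("scene")["frame"].astype(float) for _ in range(3)],0).astype(np.uint8)
np.save("f.npy",f)
cv2.imwrite("pics/g4.png",cv2.resize(f[170:255,230:300,::-1],None,fx=7,fy=7,interpolation=2))
E
```

```text
t 12.12 pos [0.5813 0.0596 0.2053] close 69.16 tilt [ 0.0143 -0.0003] F [ 0.5 -0.7  0.8] w 0.9 g 0.0 
shift [-1.367 -1.378  0.024] turn -0.0823 j [-0.03 -0.02  1.77  0.    1.37  1.91]
```

View pics/g4.png

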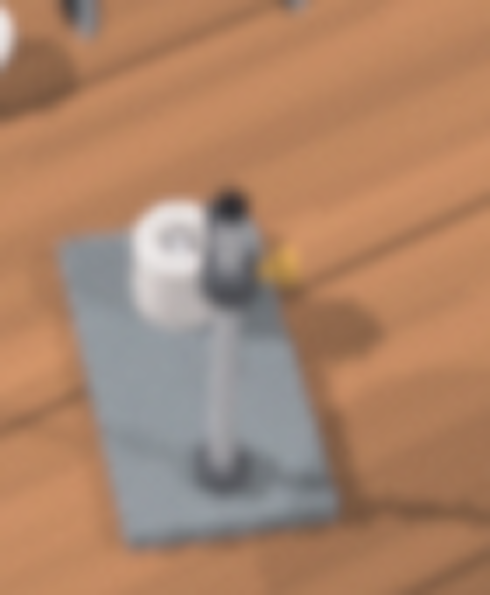

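Emit:
{"api": "arm_command", "payload": {"moves": [[1,[-0.69,-0.69,0],0],[1,[-0.69,-0.69,0],0],[1,[-0.69,-0.69,0],0],[1,[-0.69,-0.69,0],0]]}}

```text
time: 12.6
tool_pos: [0.5141, 0.1958, 0.1932]
tool_rot: [0.0, 0.984, -0.18, -0.003]
contact_force: [-0.3, -0.3, -0.0]
gripper_width: 0.999
grasp_force: 0.0
```

Emit:
{"api": "arm_command", "payload": {"moves": [[1,[-0.69,-0.69,0],-0.082],[1,[-0.69,-0.69,0],-0.082],[1,[-0.69,-0.69,0],-0.082],[1,[-0.69,-0.69,0],-0.082],[1,[-0.69,-0.69,0],-0.082],[1,[-0.69,-0.69,0],-0.082],[1,[-0.69,-0.69,0],-0.082],[1,[-0.69,-0.69,0],-0.082]]}}

```text
time: 13.27
tool_pos: [0.4575, 0.3255, 0.1951]
tool_rot: [0.001, 0.997, 0.074, -0.001]
contact_force: [0.0, 0.1, -0.5]
gripper_width: 0.996
grasp_force: 0.0
```

```bash
python3 - <<'E'
from h import *
go(.4634,.3258,.05,98.8)
E
```

```text
t 13.27 pos [0.4575 0.3255 0.1951] close 98.52 tilt [-0.0016 -0.0012] F [ 0.   0.1 -0.5] w 0.996 g 0.0 
shift [0.041 0.003 0.967] turn -0.0008 j [ 0.49 -0.05  1.82 -0.    1.37  1.91]
```

Emit:
{"api": "arm_command", "payload": {"moves": [[1,[0.041,0.003,0.25],0],[1,[0.041,0.003,0.5],0],[1,[0.041,0.003,0.75],0],[0.5,[0.041,0.003,0.95],0],[0,[0.041,0.003,1.0],0],[0,[0.041,0.003,1.0],0],[0,[0.041,0.003,1.0],0]]}}

```text
time: 13.85
tool_pos: [0.4646, 0.3269, 0.0472]
tool_rot: [-0.0, 0.997, 0.075, 0.0]
contact_force: [0.0, -0.9, 0.2]
gripper_width: 0.5
grasp_force: 0.0
```

```bash
python3 - <<'E'
from h import *
import pickle;c=pickle.load(open("cal.pkl","rb"));S,T=c["S"],c["T"]
for z,a,b in((.01,(315.5,172.5),(161.5,206.1)),(.018,(287.9,150.9),(166.7,248.1))): print(atz(S,a,z),atz(T,b,z))
go(.4634,.3258,.031,98.8)
f=np.mean([manip.grab_frame("scene")["frame"].astype(float) for _ in range(3)],0).astype(np.uint8)
cv2.imwrite("pics/g5.png",cv2.resize(f[125:190,270:340,::-1],None,fx=9,fy=9,interpolation=2))
E
```

```text
[0.5367814  0.32963874 0.01      ] [0.53019561 0.33477734 0.01      ]
[0.40352484 0.30864264 0.018     ] [0.39568449 0.31342751 0.018     ]
t 13.85 pos [0.4646 0.3269 0.0472] close 98.58 tilt [0.0008 0.0004] F [ 0.  -0.9  0.2] w 0.5 g 0.0 
shift [-0.009  0.006  0.108] turn -0.0006 j [ 0.48  0.14  1.89 -0.    1.11  1.9 ]
```

View pics/g5.png

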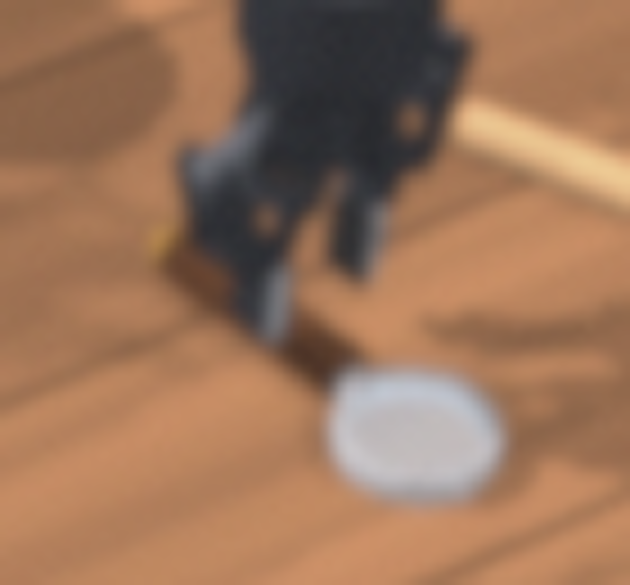

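Emit:
{"api": "arm_command", "payload": {"moves": [[0,[-0.005,0,0.06],0],[0,[-0.005,0,0.1],0],[0,[-0.005,0,0.115],0],[-0.3,[-0.005,0,0.115],0],[-0.4,[-0.005,0,0.115],0],[-0.5,[-0.005,0,0.115],0],[-0.5,[-0.005,0,0.115],0]]}}

```text
time: 14.58
tool_pos: [0.4628, 0.3271, 0.0291]
tool_rot: [0.0, 0.997, 0.076, -0.0]
contact_force: [0.7, -0.1, -0.1]
gripper_width: 0.249
grasp_force: 0.3
```

Emit:
{"api": "arm_command", "payload": {"moves": [[-0.6,[0,0,0],0],[-1,[0,0,0],0],[-1,[0,0,0],0],[-1,[0,0,0],0],[-1,[0,0,0],0],[-1,[0,0,0],0]]}}

```text
time: 15.08
tool_pos: [0.4631, 0.3274, 0.0294]
tool_rot: [-0.0, 0.997, 0.076, 0.0]
contact_force: [0.2, -0.8, 2.0]
gripper_width: 0.195
grasp_force: 60.2
```

Emit:
{"api": "arm_command", "payload": {"moves": [[-1,[0,0,-0.1],0],[-1,[0,0,-0.3],0],[-1,[0,0,-0.55],0],[-1,[0,0,-0.8],0],[-1,[0,0,-0.95],0],[-1,[0,0,-1],0],[-1,[0,0,-1],0],[-1,[0,0,-1],0]]}}

```text
time: 15.75
tool_pos: [0.4621, 0.3268, 0.1774]
tool_rot: [0.0, 0.997, 0.076, -0.001]
contact_force: [-0.2, -0.6, -1.1]
gripper_width: 0.194
grasp_force: 59.8
```

```bash
python3 - <<'E'
from h import *
go(.511,.0486,.1784,98.8)
s=manip.grab_frame("scene");t=manip.grab_frame("top")
for n,p in(("S",s),("T",t)):
  for o in("loupe","lens"): print(n,o,[(np.round(d["extent"],1),round(d["confidence"],2)) for d in manip.search_frame(p,o)[:2]])
E
```

```text
t 15.75 pos [0.4621 0.3268 0.1774] close 98.67 tilt [-0.002 -0.001] F [-0.2 -0.6 -1.1] w 0.194 g 59.8 
shift [ 0.043  1.882 -0.006] turn -0.0004 j [ 0.48 -0.02  1.83  0.    1.34  1.9 ]
S loupe [(array([289.8, 113. , 329.2, 146.9]), 0.68)]
S lens [(array([290.9, 116. , 335.2, 149.7]), 0.86)]
T loupe [(array([229.6, 150. , 270.2, 208.4]), 0.72), (array([140.1, 191.5, 160.9, 213.8]), 0.56)]
T lens [(array([139.5, 191.3, 159.1, 216.3]), 0.51)]
```

Emit:
{"api": "arm_command", "payload": {"moves": [[-1,[0,0.1,0],0],[-1,[0,0.3,0],0],[-1,[0,0.55,0],0],[-1,[0,0.8,0],0],[-1,[0.02,0.95,0],0],[-1,[0.02,0.95,0],0]]}}

```text
time: 16.55
tool_pos: [0.4879, 0.1833, 0.1784]
tool_rot: [0.001, 0.997, 0.073, -0.0]
contact_force: [0.0, 0.6, -1.3]
gripper_width: 0.191
grasp_force: 59.8
```

Emit:
{"api": "arm_command", "payload": {"moves": [[-1,[0,0.15,0],0],[-1,[0,0.35,0],0],[-1,[0,0.55,0],0],[-1,[0,0.7,0],0],[-1,[0,0.8,0],0],[-1,[0,0.84,0],0],[-1,[0,0.84,0],0],[-1,[0,0.84,0],0],[-1,[0,0.84,0],0]]}}

```text
time: 17.3
tool_pos: [0.5061, 0.0632, 0.1788]
tool_rot: [-0.0, 0.997, 0.076, -0.0]
contact_force: [-0.9, 1.4, -1.2]
gripper_width: 0.188
grasp_force: 59.8
```

```bash
python3 - <<'E'
from h import *
go(.511,.0486,.1584,98.8)
s=manip.grab_frame("scene");t=manip.grab_frame("top")
cv2.imwrite("pics/e.png",s["frame"][...,::-1]);cv2.imwrite("pics/et.png",t["frame"][...,::-1])
for n,p in(("S",s),("T",t)):
  for o in("loupe","lens","sleeve_wide"): print(n,o,[(np.round(d["extent"],1),round(d["confidence"],2)) for d in manip.search_frame(p,o)[:2]])
print("pred lens S,T",proj(s,[[.578,.059,.1365+.0194]]),proj(t,[[.578,.059,.156]]))
E
```

```text
t 17.3 pos [0.5061 0.0632 0.1788] close 98.73 tilt [-0.0004  0.0005] F [-0.9  1.4 -1.2] w 0.188 g 59.8 
shift [0.018 0.101 0.136] turn -0.0002 j [-0.02 -0.17  1.95  0.    1.35  1.4 ]
S loupe [(array([242.9, 156.2, 268.3, 185.2]), 0.76), (array([ 70.6, 238.6,  95. , 264.1]), 0.65)]
S lens [(array([235.8, 158.5, 270.7, 186.9]), 0.93)]
S sleeve_wide [(array([247.9, 193.9, 261.2, 220.5]), 0.73)]
T loupe [(array([231.4, 177. , 253.5, 238.1]), 0.77)]
T lens []
T sleeve_wide []
pred lens S,T [[255.27353339 178.01904336]] [[246.26091147 185.43228689]]
```

Emit:
{"api": "arm_command", "payload": {"moves": [[-1,[0.01,0.04,0.04],0],[-1,[0.018,0.08,0.08],0],[-1,[0.018,0.1,0.12],0],[-1,[0.018,0.1,0.136],0],[-1,[0.018,0.1,0.136],0],[-1,[0.018,0.1,0.136],0],[-1,[0.018,0.1,0.136],0],[-1,[0.018,0.1,0.136],0],[-1,[0.018,0.1,0.136],0],[-1,[0.018,0.1,0.136],0]]}}

```text
time: 18.53
tool_pos: [0.5113, 0.0479, 0.159]
tool_rot: [0.0, 0.997, 0.076, 0.0]
contact_force: [0.1, 1.2, -1.3]
gripper_width: 0.192
grasp_force: 59.8
```

```bash
python3 - <<'E'
from h import *
from scipy.optimize import minimize
go(.511,.0486,.1584,98.8)
av=lambda n:[manip.grab_frame(n) for _ in range(3)]
A=av("scene");B=av("top");S,T=A[0],B[0]
fs=np.mean([a["frame"].astype(float) for a in A],0);ft=np.mean([a["frame"].astype(float) for a in B],0)
np.savez("e.npz",s=fs,t=ft)
# rim = greyish light: saturation low; show R-B map contour fit of a 32 mm circle at z
th=np.linspace(0,2*np.pi,72,endpoint=False)
def ring(p,x,y,z,r): return proj(p,np.c_[x+r*np.cos(th),y+r*np.sin(th),np.full(72,z)])
def samp(f,uv): return np.stack([cv2.remap(f[...,k].astype(np.float32),uv[:,0].astype(np.float32),uv[:,1].astype(np.float32),1)[:,0] for k in range(3)],1)
for n,p,f in(("S",S,fs),("T",T,ft)):
    best=[]
    for x in np.arange(.56,.60,.001):
        for y in np.arange(.04,.08,.001):
            d=samp(f,ring(p,x,y,.139,.0295))-samp(f,ring(p,x,y,.139,.036))
            g=np.linalg.norm(d,axis=1); g=np.minimum(g,80)
            best.append((g.mean(),x,y))
    best.sort(reverse=True);print(n,np.round(best[:4],3).tolist(),"mean top15",np.round(np.mean(best[:15],0),4))
for n,p in(("S",S),("T",T)):
    print(n,[(np.round(d["extent"],1),round(d["confidence"],2)) for d in manip.search_frame(p,"lens")[:2]],proj(p,[.578,.059,.135]))
big=lambda f,x,y:cv2.resize(f[y:y+50,x:x+45,::-1],None,fx=8,fy=8,interpolation=2)
cv2.imwrite("pics/e3.png",np.hstack([big(fs,235,165),big(ft,225,160)]))
E
```

```text
t 18.53 pos [0.5113 0.0479 0.159 ] close 98.68 tilt [ 0.0006 -0.    ] F [ 0.1  1.2 -1.3] w 0.192 g 59.8 
shift [-0.002 -0.005  0.004] turn -0.0003 j [-0.05 -0.14  1.96  0.    1.31  1.37]
S [[67.796, 0.583, 0.056], [67.533, 0.583, 0.057], [67.512, 0.582, 0.056], [67.336, 0.584, 0.056]] mean top15 [6.6952e+01 5.8290e-01 5.6300e-02]
T [[32.858, 0.58, 0.061], [32.593, 0.58, 0.06], [32.408, 0.58, 0.062], [32.309, 0.579, 0.06]] mean top15 [31.7038  0.5796  0.0605]Traceback (most recent call last):
  File "<stdin>", line 21, in <module>
ValueError: only the last four pictures can be asked about
```

Emit:
{"api": "arm_command", "payload": {"moves": [[-1,[-0.01,0,-0.004],0],[-1,[-0.012,0,-0.006],0],[-1,[-0.012,0,-0.006],0],[-1,[-0.012,0,-0.006],0],[-1,[-0.012,0,-0.006],0],[-1,[-0.012,0,-0.006],0],[-1,[-0.012,0,-0.006],0],[-1,[-0.012,0,-0.006],0],[-1,[-0.012,0,-0.006],0],[-1,[-0.012,0,-0.006],0],[-1,[-0.012,0,-0.006],0],[-1,[-0.012,0,-0.006],0],[-1,[-0.012,0,-0.006],0]]}}

```text
time: 19.92
tool_pos: [0.5094, 0.0475, 0.1595]
tool_rot: [-0.0, 0.997, 0.076, -0.0]
contact_force: [-0.3, 0.2, -1.9]
gripper_width: 0.193
grasp_force: 59.8
```

```bash
python3 - <<'E'
from h import *
go(.5095,.048,.16,98.8)
f=np.mean([manip.grab_frame("scene")["frame"].astype(float) for _ in range(3)],0)
# did pointer/post region change since the start?
import numpy as np
a=cv2.imread("pics/scene0.png")[...,::-1].astype(float)
d=np.abs(f-a).mean(2);print(d[194:214:2,258:274].astype(int))
s=manip.grab_frame("scene")
for n in ("lens","sleeve_tight","mug","dish"): print(n,[(np.round(e["extent"]),round(e["confidence"],2)) for e in manip.search_frame(s,n)[:1]])
E
```

```text
t 19.92 pos [0.5094 0.0475 0.1595] close 98.67 tilt [-0.  0.] F [-0.3  0.2 -1.9] w 0.193 g 59.8 
shift [ 0.001 -0.003 -0.003] turn -0.0004 j [-0.05 -0.14  1.97  0.    1.32  1.37]
[[ 7  4  4  1  0  2  0  1  0  0  0  0  0  0  1  0]
 [ 1  0  0  0  0  0  0  0  0  1  1  0  0  1  0  1]
 [14  4  2  0  0  1  0  1  0  0  1  0  1  3  6 12]
 [66 32  6  0  0  1  4  2  4  1  4  9 13 19 25 33]
 [69 42 11  1  0  1 11 16 16 12 19 24 29 32 37 36]
 [56 43 15  0  0  2  8 18 19 12  6  6 15 25 33 38]
 [56 33  6  1  1  0  0  3  7  7  1  0  4  8 21 30]
 [46 19  2  0  0  0  0  0  0  1  1  0  0  3 13 26]
 [23 12  1  1  1  1  1  2  0  0  0  0  0  2  6 18]
 [38 27 10  3  1  2  1  1  0  0  0  0  0  0  2  7]]
lens [(array([241., 170., 269., 198.]), 0.85)]
sleeve_tight [(array([114., 220., 131., 244.]), 0.62)]
mug [(array([338., 180., 366., 215.]), 0.88)]
dish [(array([322., 132., 393., 174.]), 0.6)]
```

```bash
python3 - <<'E'
import numpy as np
print(np.load("f.npy")[193:210,253:268,2])
E
```

```text
[[ 95  95  92  92  92  91  91  92  91  92  91  90  91  93  93]
 [ 92  92  92  92  91  91  91  91  91  90  91  93  93  95  95]
 [ 91  92  92  92  90  90  91  91  91  88  90  93  94  95  96]
 [ 91  92  92  91  90  90  91  89  85  82  83  86  93  95  95]
 [ 97 100 101 101  99  96  93  86  75  70  69  75  84  92  95]
 [131 138 141 140 132 117 101  86  68  57  56  64  76  90  94]
 [184 192 193 193 183 157 120  89  66  52  51  59  75  90  94]
 [217 218 217 218 214 187 140 100  77  63  61  73  86  94  95]
 [217 213 210 212 212 195 152 116 103  94  91 103 112 108  98]
 [203 195 190 192 194 186 157 132 134 130 128 133 138 124 104]
 [189 186 187 184 181 179 159 143 149 153 151 150 148 135 109]
 [189 188 196 189 177 172 157 146 155 159 157 152 146 134 109]
 [202 199 208 201 184 171 151 142 152 158 155 145 134 124 107]
 [219 216 219 216 205 179 145 134 151 157 150 136 116 109 100]
 [224 224 224 222 213 181 139 128 144 150 144 124 104  95  90]
 [217 217 217 215 201 166 129 120 131 137 131 116  96  88  84]
 [198 197 196 192 178 148 119 110 114 118 114 105  94  85  87]]
```

```bash
python3 -c "
from plant import manip
print(manip.job_done())"
```

```text
the job is handed in; nothing more can be done
None
```

I seated the wide sleeve fully on the gauge pin and released it, then handed the job in at about 20 s with the gripper holding the loupe over it. The hand-in gave no verdict. The lens is at about 136 mm, against a pointer height I estimated from the images at 136 ± 3 mm, and about 2 mm off the sleeve axis.

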